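# Open the bench chest by its hidden catch and stow the mallet in the lower tier

## Robot

A 6-joint arm with a two-finger parallel gripper is mounted at the origin on the work surface. World frame = base frame: x ahead of the robot, y to its left, z up, the work surface at z = 0. Lengths are in m, angles in rad, forces in N, time in s.
With the tool pointing down it reaches from about 0.275 to 0.775 m from the base axis. Payload 14.6 kg.
Tool frame: the origin (TCP) lies on the front face of the gripper's body, between the roots of the fingers; the fingertips stand 73 mm ahead of it and the grasp point (between the pads) lies 54 mm ahead of it; z points along the fingers, y is the line along which they close (so a half turn about z gives the same grasp; the last joint's range is limited). The gripper opens to 85 mm and grips with 20 to 120 N. Pads are 22 mm wide; open, the fingers measure 114 mm over their backs; the gripper's body (76 mm by 85 mm) begins 54 mm behind the grasp point. The pads swing forward as they close: fully open they stand 13 mm farther back than shut.
Start: joints at [1.158, 0.263, -0.048, 1.259, 0, 1.415], TCP at [0.134, 0.508, 0.304] pointing down, gripper open.
Joint ranges: [-2.65, 2.65], [-0.89, 1.7], [-1.18, 1.37], [-2.13, 2.11], [-1.35, 1.29], [-3.14, 3.14]. Speed limits (rad/s): [1.89, 1.89, 2.57, 2.79, 3.14, 3.14].

## Interface

Orientations are given as a 3x3 rotation matrix whose columns are the frame's x, y, z axes.
In Python, from cell import observe, capture, job_done gives the robot as it stands. The module is installed in compiled form; this text tells all that it offers.
- The arm moves only by the tool drive_tool, never from a script. Its argument "motion" is a list of rows, each a list of 3 entries, a list of its own where there are three numbers: the shift along the tool's x, y, z in m, then the turn, a rotation vector about the tool's x, y, z in rad, then the gripper command: -1 is shut, 1 is fully open, values between are in proportion. A call has 1 to 10 rows; each row shifts and turns the commanded pose from where the row before left it, along the tool's axes as they then stand; what a row does not reach is not made up. A row lasts 1/12 s, in which the tool goes at most 41.7 mm and 7.16 degrees, less where a joint would pass 70% of its speed; a pose out of reach is approached as far as the arm can. A call is refused whole if a number of a shift passes 0.0417 or a number of a turn 0.125, either way. A call with a gripper value outside its range is refused whole. The fingers move at their own pace and stop on an object; the grip force is fixed at half the most. Time passes only in rows, so rows that do not move let the fingers close. It gives the time, the measured TCP pose, the force, the opening and the grip force at its end, in the units of the state.
- observe(): the state, without advancing time (a new reading comes with each control period).
- capture(name): name is "scene" or "top"; returns a dict with "image" (384x512x3 uint8, red, green, blue), "depth" (384x512 float32, m along the optical axis (not along the pixel's ray), 0 where there is no reading), "mtx" (3x3 intrinsics, pixels), "rvec" (rotation vector, rad) and "tvec" (3), from world to camera coordinates, as OpenCV has them. Camera axes: x right, y down, z forward; pixel columns grow to the right and rows downward; lengths in m; the calibration is good to about 2 mm. A picture is of the moment at which its call begins.
- job_done(): hands the job in; it is judged then, once.
The state is a dict: "time_s": time; "q": joint angles; "joint_velocities": joint speeds; "joint_torque": joint torques, N m; "tcp_pos": TCP position; "tool_rot": TCP orientation; "wrist_force": force on the tool from outside, world axes, zero at the start; "ft_torque": the same for the moment, N m; "finger_gap": opening from 0.0 (shut) to 1.0 (fully open); "gripper_force": force on a finger pad.
Only numpy, scipy, OpenCV 4.12 (cv2) and the standard library are available. Lean on these libraries where they do the work, as an engineer would, in place of code of your own. Each camera call takes 0.05 s, during which the arm holds its last target. There are 200 camera calls.

## Task

First find the catch hidden in a notch somewhere along the chest's front rail, press it so that the flap springs free, and swing the flap up until it stands upright or farther back. Then draw the wooden mallet out from under the low shelf, let go of it on the bench, take it again near its head (the slot in the chest leaves no room for fingers) and lay it flat in the chest's lower tier, head in the wide bay and handle in the slot. Set it down rather than drop it, leave the flap open, and leave the glue bottle and the try square where they are.

Things in the scene. Friction and masses are not known exactly. Their poses are not given: they have to be found in the camera images.
- chest: low chest of pale wood, fixed: 350 mm long (its y), 172 deep (x), 104 high. Origin: under its middle, on the bench; x to the back, y left, z up. A front rail (x -86 to -50 mm, top at z = 78) runs between two end blocks with pencil trays (|y| 123 to 175, z up to 104). Behind the rail lies the flap, its top at z = 86 and front edge at x = -50; under it the lower tier, floor at z = 12
- rail_left (a point): on top of the front rail (flat, 36 mm deep in x, 246 mm long, z = 78 mm), middle of its depth, 2 mm from its left (+y) end; axes as the chest's. Somewhere in the rail, unmarked and different each time, its centre within 48 mm of chest y = 0, is a notch 50 mm long, cut right across the rail and open to the front; the catch is in it
- rail_right (a point): the same at the right (-y) end of the rail (chest x = -68, y = -121, z = 78 mm)
- catch (a joint): angle of the catch paddle: a wooden plate (45 mm in y, chest x -82 to -51 mm) lying in the rail's notch, 16 mm below the rail's top. 0 at rest, 0.26 rad right down; a spring returns it. Pressed by a fingertip it is right down after 6 to 9 mm (about 2 to 8 N); the flap springs free from about 0.17 rad
- flap (a joint): angle of the flap: 0 shut, 1.57 upright, stop at 1.9 rad. Wood, 242 (y) by 134 (x) by 10 mm, hinged along its back edge. While caught it cannot be lifted; once the catch is pressed a spring pin lifts it to about 0.12 rad (front edge up 16 mm) and it stays up. Friction hinges hold it at any angle; swinging it by the knob takes about 5 N
- flap_hinge (a point): middle of the flap's hinge line, chest x = 81, z = 76 mm, on the level of the flap's underside; y along the hinge; axes turn with the flap, and are the chest's when it is shut. Positive joint angle turns the flap's front edge up and back
- flap_knob (a point): on the axis of the flap's wooden knob (cylinder 24 mm across, 28 high, on the flap's top face), 14 mm above that face; 103 mm from the hinge towards the front, 24 mm above the underside, mid-length; axes turn with the flap, z out of its top face
- bay (a point): where the middle of the head's underside belongs: floor of the lower tier, chest x = 20, y = 82, z = 12 mm; axes as the chest's. Wide bay: chest x -33 to 76, y -2 to 123 mm. From y = -2 to -123 solid blocks stand up to z = 74 with a slot 40 mm wide (x 0 to 40) for the handle, too narrow for fingers beside it
- shelf: low plywood shelf, fixed, on two sides, open in front and behind: 204 mm wide (its y), x from -95 (front edge) to 60 mm; board 78 to 94 mm high, with a rim to 104 and a carton and a tin on it up to 126; opening 176 wide, 78 high. Origin: on the bench, in the middle of its width; x away from the worker
- mallet: joiner's mallet, wood, 0.3 to 0.5 kg, lying flat, head under the shelf. Head 60 (x) by 90 (y) by 56 mm (z); handle 24 mm square, rounded, from x = -30 to its end at -195 mm, axis 28 mm above the underside; about 100 mm of it sticks out in front. Origin: middle of the head's underside; -x along the handle. Balance point at x = -18 mm. At first within 0.1 rad of the shelf's yaw
- mallet_neck (a point): on the handle's axis, 28 mm from the head (mallet x = -58 mm): where to hold it to lay it in the chest; axes as the mallet's
- mallet_tail (a point): on the handle's axis, 30 mm from the handle's end (mallet x = -165 mm); axes as the mallet's
- glue: bystander: white glue bottle standing to the left of the chest, 52 mm across, 130 high; origin under its centre
- square: bystander: try square lying on the bench to the right of the shelf: stock 90 by 18 by 20 mm, blade reaching 148 mm from it along x; origin under the middle of the stock
Mind the look-alikes: they are no part of the job. Leave any yellow look-alike of the mallet alone.

How it is judged:
On the way, in this order (a step that is already met when the one before it is completed fails the run):
1. the hidden catch is pressed down (value of joint catch above 0.15 rad), for 0.05 s.
2. the flap stands open, upright or farther back (value of joint flap above 1.4 rad), for 0.2 s.
3. the mallet has been drawn out (moved over 60 mm) and lies on the bench, let go (distance of mallet from where it was at the start of the episode above 0.06 m and height (world z) of mallet below 0.01 m and contact force between the fingers and mallet below 0.1 N), for 0.2 s.
At the end, for the whole second after the job is handed in: The flap stands open (over 1.4 rad); the mallet lies at rest and flat (within 0.08 rad) on the floor of the lower tier, its head within 25 mm of the middle of the bay and not more than 6 mm above the floor, its handle in the slot; let go (value of joint flap above 1.4 rad and z of mallet in the frame of chest between 0.006 and 0.018 m and horizontal distance between mallet and bay below 0.025 m and y of mallet_tail in the frame of chest below -0.05 m and angle between mallet's own z axis and vertical below 0.08 rad and linear speed of mallet below 0.02 m/s); the robot touches nothing.
It fails at once if the mallet is dropped (falls free at over 0.6 m/s, about 20 mm) (linear speed of mallet above 0.6 m/s and contact force between the fingers and mallet below 0.1 N).
It fails at once if a bystander is shifted by more than 30 mm (distance of any of glue, square from where it was at the start of the episode above 0.03 m).
It also fails if it takes over 72 s, if anything falls off the work surface, if the arm or the gripper's body presses on something with over 40 N, if the wrist force passes 120 N, or if a joint passes its speed limit or range.

## Working session

There is one attempt and no reset: what is moved stays moved. The work goes in short steps, Python scripts to look and compute and a tool call to move; the robot and the scene stay as the last step left them, time stands still between calls to the robot, and variables do not carry over. Pictures are saved under pics/ and viewed, at most 10 in all, crops included, and the job is handed in when it is done.

Besides the shell and the picture viewer there is one more tool, called after "Emit:" in YAML: its name, and indented under it one key for each argument. drive_tool: Moves the arm, as the interface text tells. Its arguments: {"type":"object","properties":{"motion":{"type":"array","items":{"type":"array"}}},"required":["motion"]}

```bash
mkdir -p pics
cat > h.py <<'E'
import numpy as np, cv2
from cell import observe, capture, job_done
def cam(n):
    c=capture(n); R=cv2.Rodrigues(np.array(c['rvec'],float))[0]; t=np.array(c['tvec'],float).ravel()
    K=np.array(c['mtx']); d=c['depth']; v,u=np.mgrid[:d.shape[0],:d.shape[1]]
    P=np.stack([(u-K[0,2])/K[0,0]*d,(v-K[1,2])/K[1,1]*d,d],-1)
    c['W']=(P-t)@R; c['W'][d==0]=np.nan; c['R']=R;c['t']=t;c['K']=K
    return c
def save(n,im): cv2.imwrite('pics/'+n,im[...,::-1])
E
python3 - <<'E'
from h import *
a=cam('scene');b=cam('top')
np.set_printoptions(precision=3,suppress=True)
for n,c in(('scene',a),('top',b)):
    save(n+'0.png',cv2.resize(c['image'],(768,576)));print(n,-c['R'].T@c['t'],c['R'].T[:,2],c['K'][0,0])
s=observe();print(s['time_s'],s['tcp_pos'],s['tool_rot'],s['finger_gap'],s['wrist_force'])
E
```

```text
scene [1.371 0.079 0.91 ] [-0.745 -0.122 -0.656] 386.35983341589684
top [ 0.388 -0.078  1.563] [ 0.061  0.    -0.998] 448.0145263877217
0.1 [0.134 0.507 0.303] [[-0.967  0.255 -0.   ]
 [ 0.255  0.967 -0.001]
 [ 0.    -0.001 -1.   ]] 1.0027469950052208 [-0.558  0.302 -0.318]
```

View pics/scene0.png

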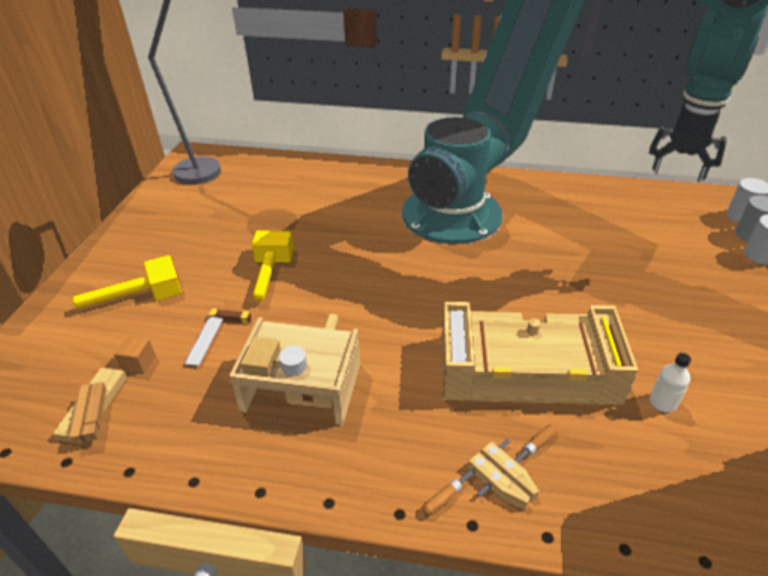

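View pics/top0.png

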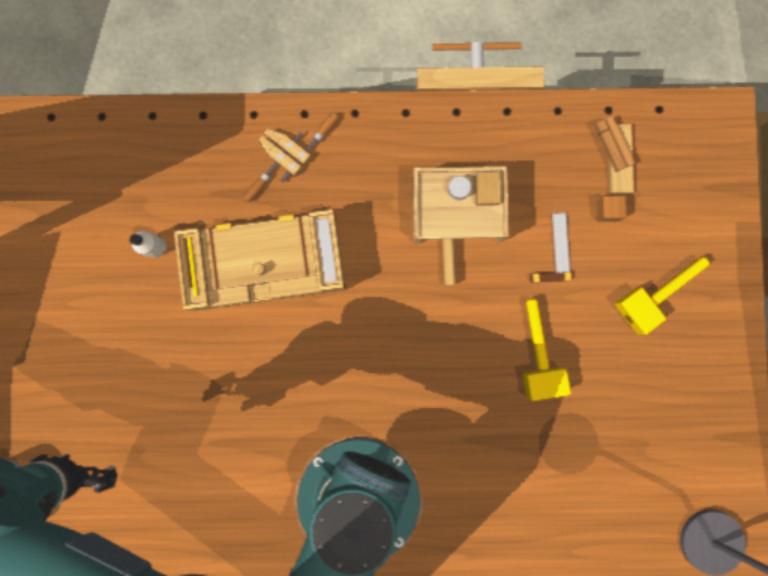

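The top view shows the chest at about (260,258) with its rail at the lower edge and a possible notch near (260,293). The shelf is at (461,202), with a plain wood handle sticking out at (448,262). The two yellow mallets, at (545,360) and (655,300), are look-alikes. The wooden handle under the shelf fits the description.

```bash
cat > m.py <<'E'
from h import *
np.set_printoptions(precision=4,suppress=True)
b=cam('top');W=b['W'];im=b['image']
def rect(mask):
    p=W[mask][:,:2].astype(np.float32); return cv2.minAreaRect(p)
v,u=np.mgrid[:384,:512]
def box(x0,x1,y0,y1): return (u*1.5>x0)&(u*1.5<x1)&(v*1.5>y0)&(v*1.5<y1)
ch=box(165,355,195,320)&(W[...,2]>.05)&(W[...,2]<.125)
r=rect(ch);print('chest',r,np.nanmax(W[ch][:,2]))
sh=box(400,520,155,245)&(W[...,2]>.07)&(W[...,2]<.15)
rs=rect(sh);print('shelf',rs)
top=box(400,520,155,245)&(W[...,2]>.06); ys=W[top]; print('shelf x',np.percentile(ys[:,0],[1,99]),np.percentile(ys[:,1],[1,99]))
hd=box(430,470,225,295)&(W[...,2]>.022)&(W[...,2]<.06)
rh=rect(hd);print('handle',rh,np.median(W[hd][:,2]),hd.sum()); print(cv2.boxPoints(rh))
# chest frame
(cx,cy),(w,h),a=r
bp=cv2.boxPoints(r); e=[bp[1]-bp[0],bp[2]-bp[1]]; L=max(e,key=np.linalg.norm); L=L/np.linalg.norm(L)
if L[1]<0:L=-L
yaw=np.arctan2(-L[0],L[1]);print('yaw',yaw,'len',w,h)
X=np.array([np.cos(yaw),np.sin(yaw)])
q=W[...,:2]-[cx,cy]; lx=q@X; ly=q@L
for y in np.arange(-.12,.125,.005):
    m=ch&(lx>-.08)&(lx<-.055)&(abs(ly-y)<.004)
    print(round(y*1e3),round(float(np.median(W[m][:,2]))*1e3,1) if m.any() else None,end=' | ')
print()
kn=ch&(W[...,2]>.102)&(abs(ly)<.1)&(lx>-.06)&(lx<.03); print('knob local',lx[kn].mean(),ly[kn].mean(),kn.sum(),W[kn].max(0))
c=cv2.resize(im[130:215,105:355],None,fx=3.2,fy=3.2,interpolation=cv2.INTER_CUBIC); save('crop1.png',c)
E
python3 m.py
```

```text
chest ((0.5446861386299133, 0.20821233093738556), (0.1754799634218216, 0.35196900367736816), 7.300551414489746) 0.11987914044269254
shelf ((0.663913905620575, -0.23694846034049988), (0.15616746246814728, 0.20423831045627594), 0.3412477970123291)
shelf x [0.5869 0.7397] [-0.3364 -0.1356]
handle ((0.538636326789856, -0.21388110518455505), (0.10759573429822922, 0.023961976170539856), 1.3752295970916748) 0.038555208855624856 226
[[ 0.4846 -0.2032]
 [ 0.4851 -0.2271]
 [ 0.5927 -0.2246]
 [ 0.5921 -0.2006]]
yaw 0.12741858 len 0.1754799634218216 0.35196900367736816
-120 81.0 | -115 79.1 | -110 79.2 | -105 79.2 | -100 76.5 | -95 75.7 | -90 77.6 | -85 78.1 | -80 79.4 | -75 78.2 | -70 76.6 | -65 78.0 | -60 77.7 | -55 77.3 | -50 77.5 | -45 77.6 | -40 78.0 | -35 78.2 | -30 76.9 | -25 76.6 | -20 77.7 | -15 76.8 | -10 64.0 | -5 62.0 | 0 61.0 | 5 62.1 | 10 62.7 | 15 62.9 | 20 61.6 | 25 60.0 | 30 60.8 | 35 61.7 | 40 75.9 | 45 77.3 | 50 77.2 | 55 77.3 | 60 76.7 | 65 75.9 | 70 78.5 | 75 78.5 | 80 77.0 | 85 76.8 | 90 77.4 | 95 77.5 | 100 77.0 | 105 78.5 | 110 77.6 | 115 78.5 | 120 82.5 | 
knob local -0.0235447233552411 -0.0011612709921646704 42 [0.5307 0.2149 0.1199]
```

View pics/crop1.png

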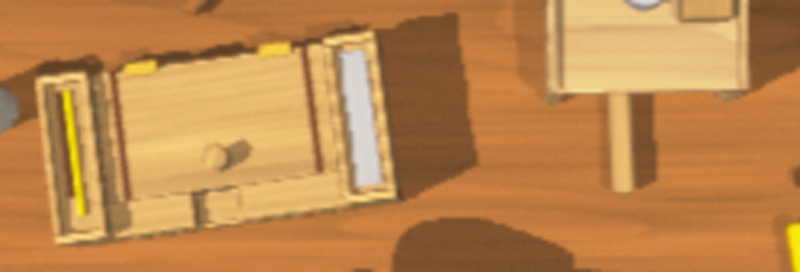

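The notch runs over chest y from −12 to 38 mm, so its centre is near 13 mm, and the paddle sits at z≈62, as expected. The chest is at (0.545, 0.208) with yaw 0.127, and the knob checks out at local (−23, −1) against an expected −22, 0. In the crop, the notch is at (218,207) and the handle at (621,143). That handle is plain wood and comes out from under the shelf, so it is the mallet meant.

Emit:
drive_tool:
  motion:
    - [[-0.02,-0.01,0],[0,0,0],-1]
    - [[-0.034,-0.0165,0.004],[0,0,0],-1]
    - [[-0.034,-0.0165,0.004],[0,0,0],-1]
    - [[-0.034,-0.0165,0.004],[0,0,0],-1]
    - [[-0.034,-0.0165,0.004],[0,0,0],-1]
    - [[-0.034,-0.0165,0.004],[0,0,0],-1]
    - [[-0.034,-0.0165,0.004],[0,0,0],-1]
    - [[-0.034,-0.0165,0.004],[0,0,0],-1]
    - [[-0.034,-0.0165,0.004],[0,0,0],-1]
    - [[-0.034,-0.0165,0.004],[0,0,0],-1]

```text
time_s: 0.98
tcp_pos: [0.4097, 0.2697, 0.2677]
tool_rot: [[-0.967, 0.255, -0.0], [0.255, 0.967, 0.0], [0.0, -0.0, -1.0]]
wrist_force: [1.0, 1.8, 0.4]
finger_gap: -0.003
gripper_force: 0.0
```

Emit:
drive_tool:
  motion:
    - [[-0.03,-0.015,0.004],[0,0,0],-1]
    - [[-0.03,-0.013,0.004],[0,0,0],-1]
    - [[0,0,0],[0,0,-0.1],-1]
    - [[0,0,0],[0,0,-0.1],-1]
    - [[0,0,0],[0,0,-0.1],-1]
    - [[0,0,0],[0,0,-0.085],-1]
    - [[0,0,0],[0,0,0],-1]
    - [[0,0,0],[0,0,0],-1]

```text
time_s: 1.65
tcp_pos: [0.4595, 0.2289, 0.2597]
tool_rot: [[-0.992, -0.124, -0.0], [-0.124, 0.992, -0.0], [0.0, -0.0, -1.0]]
wrist_force: [0.5, -0.1, 0.4]
finger_gap: 0.002
gripper_force: 0.0
```

```bash
cat > go.py <<'E'
# go.py x y z [ahead] [frame]: tool-axis shift that brings the point `ahead` of TCP to x y z (mm, chest frame or w=world)
import sys; from h import *
np.set_printoptions(precision=4,suppress=True)
s=observe();R=np.array(s['tool_rot']);p=np.array(s['tcp_pos'])
C=np.array([.5447,.2082,0]);y=.1274;Rc=cv2.Rodrigues(np.array([0,0,y]))[0]
a=[float(v) for v in sys.argv[1:5]];w=len(sys.argv)>5
A,O=(np.eye(3),0) if w else (Rc,C)
g=p+R[:,2]*a[3]/1e3; t=A@np.array(a[:3])/1e3+O
print('t',s['time_s'],'now mm',1e3*(A.T@(g-O)),'shift',R.T@(t-g),'F',np.array(s['wrist_force']),'gap',s['finger_gap'])
rv=cv2.Rodrigues(R.T@A@np.diag([-1.,1,-1]))[0].ravel();print('turn to (-x,y,-z) of frame',rv,'q',np.array(s['q']))
E
python3 go.py -66 13 100 73
```

```text
t 1.65 now mm [-81.9075  31.3319 186.7495] shift [-0.016  -0.0183  0.0867] F [ 0.5086 -0.1431  0.3521] gap 0.0024350561090808335
turn to (-x,y,-z) of frame [-0.0001 -0.0003 -0.0029] q [ 0.3033  0.2613 -0.1726  1.1372 -0.      0.1788]
```

Emit:
drive_tool:
  motion:
    - [[-0.008,-0.009,0.03],[0,0,0],-1]
    - [[-0.008,-0.009,0.03],[0,0,0],-1]
    - [[0,0,0.027],[0,0,0],-1]
    - [[0,0,0.02],[0,0,0],-1]
    - [[0,0,0.011],[0,0,0],-1]
    - [[0,0,0],[0,0,0],-1]

```text
time_s: 2.15
tcp_pos: [0.4766, 0.2128, 0.1397]
tool_rot: [[-0.992, -0.124, -0.004], [-0.124, 0.992, -0.001], [0.004, -0.001, -1.0]]
wrist_force: [0.5, -0.3, -0.2]
finger_gap: -0.001
gripper_force: 0.0
```

Emit:
drive_tool:
  motion:
    - [[0,0,0.003],[0,0,0],-1]
    - [[0,0,0.003],[0,0,0],-1]
    - [[0,0,0.002],[0,0,0],-1]
    - [[0,0,0.002],[0,0,0],-1]
    - [[0,0,0],[0,0,0],-1]

```text
time_s: 2.57
tcp_pos: [0.4772, 0.2131, 0.1321]
tool_rot: [[-0.992, -0.127, -0.0], [-0.127, 0.992, 0.0], [0.0, 0.0, -1.0]]
wrist_force: [-3.2, 0.3, 4.3]
finger_gap: 0.001
gripper_force: 1.9
```

```bash
python3 go.py -66 13 53 73
python3 - <<'E'
from h import *
c=cam('top');W=c['W'];m=W[130:215,105:250];y=.1274
q=m[...,:2]-[.5447,.2082];lx=q@[np.cos(y),np.sin(y)];ly=q@[-np.sin(y),np.cos(y)]
for x in (-45,-35,-20,0,30,60): 
    k=(abs(lx-x/1e3)<.006)&(ly>-.11)&(ly<-.07); print(x,np.nanmedian(m[k][:,2]))
E
```

```text
t 2.5667 now mm [-66.339   13.4553  59.1442] shift [-0.0003 -0.0005  0.0061] F [-3.1732  0.2886  4.3315] gap 0.001381325875393879
turn to (-x,y,-z) of frame [ 0.0002 -0.0005 -0.0004] q [ 0.2639  0.3742 -0.3812  0.8159  0.0002  0.137 ]
-45 0.08719025437576063
-35 0.085649281646985
-20 0.08683130077898046
0 0.08601451472242984
30 0.08586513813146027
60 0.08521466486542283
```

Emit:
drive_tool:
  motion:
    - [[0,0,0.002],[0,0,0],-1]
    - [[0,0,0.002],[0,0,0],-1]
    - [[0,0,0.002],[0,0,0],-1]
    - [[0,0,0],[0,0,0],-1]
    - [[0,0,0],[0,0,0],-1]

```text
time_s: 3.03
tcp_pos: [0.4773, 0.2131, 0.1272]
tool_rot: [[-0.992, -0.127, 0.001], [-0.127, 0.992, 0.0], [-0.001, 0.0, -1.0]]
wrist_force: [-11.4, -2.5, 25.3]
finger_gap: -0.004
gripper_force: 13.4
```

```bash
cat > flap.py <<'E'
from h import *
c=cam('top');W=c['W'];m=W[120:220,100:255];y=.1274
q=m[...,:2]-[.5447,.2082];lx=q@[np.cos(y),np.sin(y)];ly=q@[-np.sin(y),np.cos(y)]
for x in range(-50,90,15):
    k=(abs(lx-x/1e3)<.006)&(abs(ly)>.06)&(abs(ly)<.105); print(x,np.round(np.nanmedian(m[k][:,2])*1e3,1),end=' | ')
E
python3 go.py -66 13 53 73;python3 flap.py
```

```text
t 3.0333 now mm [-66.1657  13.4792  54.221 ] shift [-0.0002 -0.0005  0.0012] F [-11.4378  -2.5474  25.3148] gap -0.003628770064871531
turn to (-x,y,-z) of frame [ 0.0002  0.0006 -0.0003] q [ 0.264   0.3789 -0.3894  0.8019  0.0001  0.1368]
-50 98.6 | -35 102.6 | -20 99.3 | -5 96.5 | 10 95.4 | 25 93.6 | 40 91.1 | 55 89.3 | 70 87.7 | 85 90.1 |
```

Emit:
drive_tool:
  motion:
    - [[0,0,-0.01],[0,0,0],-1]
    - [[0,0,-0.03],[0,0,0],-1]
    - [[0,0,-0.035],[0,0,0],0]
    - [[0,0,-0.03],[0,0,0],0.5]
    - [[-0.024,-0.007,0],[0,0,0],1]
    - [[-0.024,-0.007,0],[0,0,0],1]
    - [[0,0,0],[0,0,0],1]
    - [[0,0,0],[0,0,0],1]
    - [[0,0,0],[0,0,0],1]

```text
time_s: 3.83
tcp_pos: [0.5267, 0.2053, 0.2308]
tool_rot: [[-0.992, -0.127, -0.0], [-0.127, 0.992, -0.0], [0.0, -0.0, -1.0]]
wrist_force: [-0.6, 0.3, 0.1]
finger_gap: 0.977
gripper_force: 0.0
```

```bash
python3 go.py -18 -0.5 122 54
```

```text
t 3.8333 now mm [-18.2268  -0.6244 176.7656] shift [-0.0003  0.0001  0.0548] F [-0.6337  0.3345  0.129 ] gap 0.9773646558111858
turn to (-x,y,-z) of frame [-0.     -0.0004 -0.0005] q [ 0.2275  0.3628 -0.1017  1.1067  0.      0.1005]
```

Emit:
drive_tool:
  motion:
    - [[0,0,0.02],[0,0,0],1]
    - [[0,0,0.02],[0,0,0],1]
    - [[0,0,0.0145],[0,0,0],1]
    - [[0,0,0],[0,0,0],0]
    - [[0,0,0],[0,0,0],-1]
    - [[0,0,0],[0,0,0],-1]
    - [[0,0,0],[0,0,0],-1]
    - [[0,0,0],[0,0,0],-1]

```text
time_s: 4.5
tcp_pos: [0.5274, 0.2055, 0.1773]
tool_rot: [[-0.992, -0.127, 0.001], [-0.127, 0.992, 0.001], [-0.001, 0.0, -1.0]]
wrist_force: [-2.7, 11.9, 1.8]
finger_gap: 0.294
gripper_force: 7.1
```

```bash
python3 go.py -18 -0.5 122 54
```

```text
t 4.5 now mm [-17.468   -0.4523 123.3246] shift [ 0.0005 -0.      0.0013] F [-2.6751 11.929   1.7791] gap 0.29423740464406783
turn to (-x,y,-z) of frame [ 0.0004  0.0014 -0.0001] q [ 0.2275  0.3981 -0.1994  0.9718  0.0003  0.1002]
```

Emit:
drive_tool:
  motion:
    - [[-0.0052,0,-0.0048],[0,0.05,0],-1]
    - [[-0.0106,0,-0.0093],[0,0.1,0],-1]
    - [[-0.0106,0,-0.0093],[0,0.1,0],-1]
    - [[-0.0106,0,-0.0093],[0,0.1,0],-1]
    - [[-0.0106,0,-0.0093],[0,0.1,0],-1]
    - [[-0.0106,0,-0.0093],[0,0.1,0],-1]
    - [[-0.0106,0,-0.0093],[0,0.1,0],-1]
    - [[0,0,0],[0,0,0],-1]

```text
time_s: 5.17
tcp_pos: [0.6016, 0.216, 0.2128]
tool_rot: [[-0.811, -0.125, -0.571], [-0.104, 0.992, -0.07], [0.575, 0.002, -0.818]]
wrist_force: [-18.9, 4.5, 33.9]
finger_gap: 0.255
gripper_force: 65.0
```

```bash
python3 go.py -18 -0.5 122 54;python3 flap.py
```

```text
t 5.1667 now mm [ 26.3723   0.6228 168.6553] shift [ 0.0095 -0.0013  0.0637] F [-18.8857   4.4848  33.8733] gap 0.2554477024232012
turn to (-x,y,-z) of frame [ 0.0025 -0.6127 -0.0009] q [0.202  0.9169 0.748  2.0131 0.0455 0.0612]
-50 539.7 | -35 534.7 | -20 334.3 | -5 523.9 | 10 528.8 | 25 527.2 | 40 525.2 | 55 517.9 | 70 101.5 | 85 88.6 |
```

Emit:
drive_tool:
  motion:
    - [[0,0,0],[0,0,0],0.3]
    - [[0,0,0],[0,0,0],0.3]
    - [[0,0,0],[0,0,0],0.3]
    - [[0,0,-0.02],[0,0,0],0.3]
    - [[0,0,-0.025],[0,0,0],0.3]

```text
time_s: 5.63
tcp_pos: [0.6165, 0.215, 0.2432]
tool_rot: [[-0.826, -0.126, -0.549], [-0.106, 0.992, -0.069], [0.553, 0.001, -0.833]]
wrist_force: [-0.4, -0.1, 2.9]
finger_gap: 0.65
gripper_force: 0.0
```

```bash
python3 go.py -18 -0.5 122 54
python3 - <<'E'
from h import *
c=cam('scene'); save('s2.png',cv2.resize(c['image'][100:300,250:450],(600,600)))
E
```

```text
t 5.6333 now mm [ 42.1817  -2.3236 198.2097] shift [0.008  0.0017 0.0968] F [-0.3573 -0.1426  2.9025] gap 0.6504235378235691
turn to (-x,y,-z) of frame [ 0.0015 -0.5864 -0.0005] q [0.1975 0.9392 0.8935 2.1102 0.0404 0.0585]
```

View pics/s2.png

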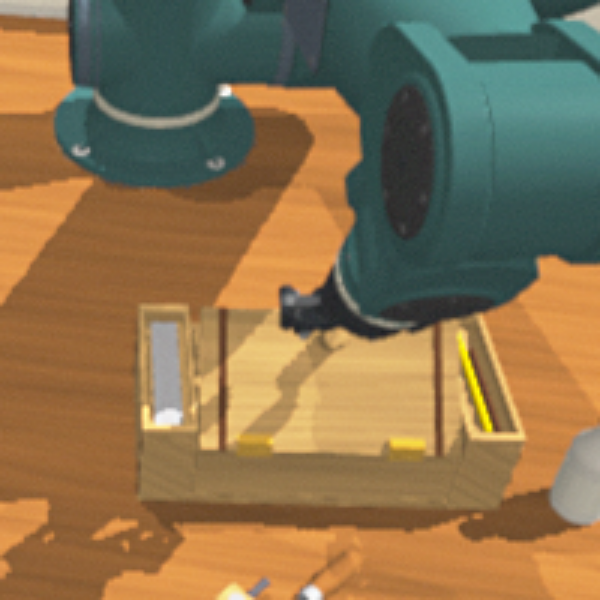

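Emit:
drive_tool:
  motion:
    - [[0.011,0,-0.017],[0,-0.09,0],0]
    - [[0.01,0,-0.018],[0,-0.1,0],-1]
    - [[0.008,0,-0.018],[0,-0.1,0],-1]
    - [[0.006,0,-0.02],[0,-0.1,0],-1]
    - [[0.004,0,-0.02],[0,-0.1,0],-1]
    - [[0.002,0,-0.02],[0,-0.096,0],-1]
    - [[0.03,0,0],[0,0,0],-1]
    - [[0.035,0,0],[0,0,0],-1]
    - [[0.035,0,0],[0,0,0],-1]
    - [[0.015,0,0],[0,0,0],-1]

```text
time_s: 6.52
tcp_pos: [0.4972, 0.1995, 0.3665]
tool_rot: [[-0.992, -0.126, 0.0], [-0.126, 0.992, 0.001], [-0.0, 0.001, -1.0]]
wrist_force: [-0.0, -0.1, 0.4]
finger_gap: -0.001
gripper_force: 0.0
```

```bash
python3 go.py -45 0 140 73
```

```text
t 6.5167 now mm [-48.2366  -2.4648 293.5245] shift [-0.0032  0.0023  0.1535] F [-0.0071 -0.1413  0.3837] gap -0.0012203475408326648
turn to (-x,y,-z) of frame [ 0.0014  0.0002 -0.0007] q [0.2289 0.272  0.133  1.4315 0.0014 0.1023]
```

Emit:
drive_tool:
  motion:
    - [[0,0.001,0.035],[0,0,0],-1]
    - [[0,0,0.04],[0,0,0],-1]
    - [[0,0,0.04],[0,0,0],-1]
    - [[0,0,0.033],[0,0,0],-1]
    - [[0,0,0.004],[0,0,0],-1]
    - [[-0.01,0,0],[0,0,0],-1]
    - [[-0.01,0,0],[0,0,0],-1]
    - [[-0.01,0,0],[0,0,0],-1]
    - [[-0.01,0,-0.002],[0,0,0],-1]
    - [[-0.01,0,-0.004],[0,0,0],-1]

```text
time_s: 7.35
tcp_pos: [0.5517, 0.2078, 0.2219]
tool_rot: [[-0.992, -0.126, 0.0], [-0.126, 0.992, 0.002], [-0.001, 0.002, -1.0]]
wrist_force: [-6.7, -0.7, 4.3]
finger_gap: 0.004
gripper_force: 3.4
```

Emit:
drive_tool:
  motion:
    - [[-0.01,0,-0.005],[0,0,0],-1]
    - [[-0.01,0,-0.005],[0,0,0],-1]
    - [[-0.01,0,-0.003],[0,0,0],-1]
    - [[-0.01,0,0],[0,0,0],-1]
    - [[-0.01,0,0],[0,0,0],-1]
    - [[-0.01,0,0],[0,0,0],-1]
    - [[-0.01,0,0],[0,0,0],-1]
    - [[0,0,0],[0,0,0],-1]

```text
time_s: 8.02
tcp_pos: [0.623, 0.2166, 0.2345]
tool_rot: [[-0.992, -0.126, 0.003], [-0.126, 0.992, 0.002], [-0.003, 0.002, -1.0]]
wrist_force: [0.9, 0.1, 0.1]
finger_gap: -0.001
gripper_force: 0.0
```

```bash
python3 go.py 74 0 158 73
python3 - <<'E'
from h import *
c=cam('scene'); save('s3.png',cv2.resize(c['image'][100:300,250:450],(600,600)))
E
```

```text
t 8.0167 now mm [ 78.9549  -1.474  161.5314] shift [0.005  0.0015 0.0035] F [0.9128 0.0996 0.1442] gap -0.0012007334656748173
turn to (-x,y,-z) of frame [ 0.0016  0.0034 -0.0015] q [0.2108 0.5188 0.1723 1.2208 0.0013 0.0849]
```

View pics/s3.png

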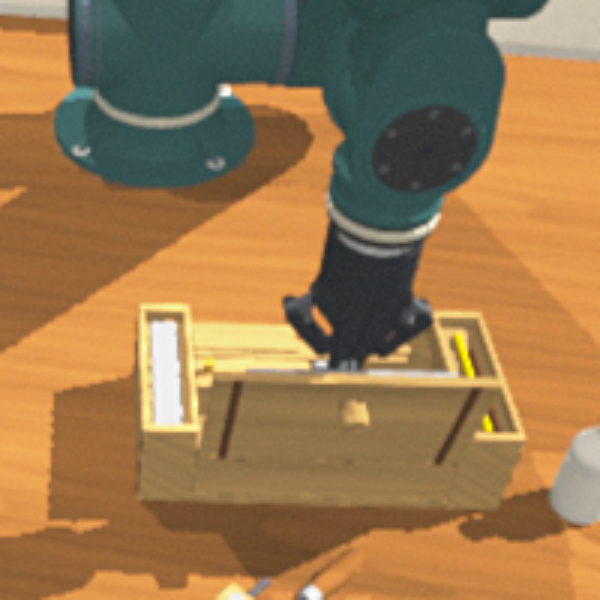

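The flap stands upright, slightly past vertical (knob at (355,412) on its far face, tips at chest x≈79 with no force). Next I fetch the mallet by its tail, near world (0.515, −0.214).

Emit:
drive_tool:
  motion:
    - [[0.03,0,-0.01],[0,0,0],-1]
    - [[0.035,0,-0.02],[0,0,0],-1]
    - [[0.009,-0.03,-0.01],[0,0,0],-1]
    - [[0.009,-0.038,0],[0,0,0],-1]
    - [[0.009,-0.038,0],[0,0,0],0]
    - [[0.009,-0.038,0],[0,0,0],1]
    - [[0.009,-0.038,0],[0,0,0],1]
    - [[0.009,-0.038,0],[0,0,0],1]
    - [[0.009,-0.038,0],[0,0,0],1]
    - [[0.009,-0.038,0],[0,0,0],1]

```text
time_s: 8.9
tcp_pos: [0.5213, -0.0963, 0.2737]
tool_rot: [[-0.992, -0.126, 0.002], [-0.126, 0.992, 0.001], [-0.002, 0.0, -1.0]]
wrist_force: [0.4, -0.1, -0.7]
finger_gap: 0.849
gripper_force: 0.0
```

Emit:
drive_tool:
  motion:
    - [[0.009,-0.038,0],[0,0,0],1]
    - [[0.009,-0.038,0],[0,0,0],1]
    - [[0.009,-0.03,0],[0,0,0],1]
    - [[0,0,0],[0,0,0.104],1]
    - [[0,0,0],[0,0,0],1]
    - [[0,0,0],[0,0,0],1]

```text
time_s: 9.4
tcp_pos: [0.5083, -0.2031, 0.2729]
tool_rot: [[-1.0, -0.024, 0.001], [-0.024, 1.0, 0.001], [-0.001, 0.001, -1.0]]
wrist_force: [0.1, -0.6, 0.6]
finger_gap: 0.997
gripper_force: 0.0
```

```bash
python3 go.py 512 -214.5 28 54 w; python3 flap.py
python3 - <<'E'
from h import *
c=cam('top');W=c['W'];v,u=np.mgrid[:384,:512]
m=(u*1.5>430)&(u*1.5<470)&(v*1.5>225)&(v*1.5<300)&(W[...,2]>.022)&(W[...,2]<.05);print(cv2.boxPoints(cv2.minAreaRect(W[m][:,:2].astype(np.float32))),m.sum())
E
```

```text
t 9.4 now mm [ 508.3816 -203.0102  218.9269] shift [-0.0032 -0.0117  0.1909] F [ 0.1471 -0.63    0.5906] gap 0.9973680121677753
turn to (-x,y,-z) of frame [0.0008 0.0007 0.024 ] q [-0.5293  0.3121 -0.0619  1.1966  0.0011 -0.5534]
-50 75.2 | -35 71.6 | -20 68.8 | -5 16.9 | 10 11.1 | 25 12.0 | 40 17.1 | 55 65.7 | 70 63.2 | 85 110.9 | [[0. 0.]
 [0. 0.]
 [0. 0.]
 [0. 0.]] 0
```

Emit:
drive_tool:
  motion:
    - [[-0.003,-0.0115,0.03],[0,0,0],1]
    - [[0,0,0.04],[0,0,0],1]
    - [[0,0,0.04],[0,0,0],1]
    - [[0,0,0.04],[0,0,0],1]
    - [[0,0,0.03],[0,0,0],1]
    - [[0,0,0.008],[0,0,0],1]
    - [[0,0,0],[0,0,0],0]
    - [[0,0,0],[0,0,0],-1]
    - [[0,0,0],[0,0,0],-1]
    - [[0,0,0],[0,0,0],-1]

```text
time_s: 10.33
tcp_pos: [0.5125, -0.2146, 0.0859]
tool_rot: [[-1.0, -0.023, 0.002], [-0.023, 1.0, -0.0], [-0.002, -0.0, -1.0]]
wrist_force: [0.4, 0.2, 0.3]
finger_gap: 0.454
gripper_force: 0.0
```

Emit:
drive_tool:
  motion:
    - [[0,0,0],[0,0,0],-1]
    - [[0,0,0],[0,0,0],-1]
    - [[0,0,0],[0,0,0],-1]

```text
time_s: 10.58
tcp_pos: [0.512, -0.2144, 0.0847]
tool_rot: [[-1.0, -0.023, 0.001], [-0.023, 1.0, 0.001], [-0.001, 0.001, -1.0]]
wrist_force: [0.7, 0.7, 2.4]
finger_gap: 0.269
gripper_force: 61.7
```

```bash
python3 go.py 512 -214.5 28 54 w
```

```text
t 10.5833 now mm [ 512.0377 -214.3788   30.6882] shift [ 0.     -0.0001  0.0027] F [0.7422 0.6691 2.3775] gap 0.2693146812587891
turn to (-x,y,-z) of frame [0.0008 0.0011 0.0226] q [-0.5439  0.471  -0.367   0.7323  0.0013 -0.5665]
```

Emit:
drive_tool:
  motion:
    - [[0.006,0,0],[0,0,0],-1]
    - [[0.014,0,0],[0,0,0],-1]
    - [[0.02,0,0],[0,0,0],-1]
    - [[0.025,0,0],[0,0,0],-1]
    - [[0.025,0,0],[0,0,0],-1]
    - [[0.025,0,0],[0,0,0],-1]
    - [[0.025,0,0],[0,0,0],-1]
    - [[0.02,0,0],[0,0,0],-1]
    - [[0.015,0,0],[0,0,0],-1]
    - [[0.005,0,0],[0,0,0],-1]

```text
time_s: 11.42
tcp_pos: [0.33, -0.2181, 0.0843]
tool_rot: [[-1.0, -0.021, 0.0], [-0.021, 1.0, 0.001], [-0.0, 0.001, -1.0]]
wrist_force: [3.9, 1.5, 2.3]
finger_gap: 0.268
gripper_force: 61.8
```

Emit:
drive_tool:
  motion:
    - [[0,0,0],[0,0,0],-1]
    - [[0,0,0],[0,0,0],0.2]
    - [[0,0,0],[0,0,0],0.4]
    - [[0,0,0],[0,0,0],0.5]
    - [[0,0,0],[0,0,0],0.6]
    - [[0,0,0],[0,0,0],0.6]
    - [[0,0,0],[0,0,0],0.6]
    - [[0,0,0],[0,0,0],0.6]
    - [[0,0,0],[0,0,0],0.6]
    - [[0,0,0],[0,0,0],0.6]

```text
time_s: 12.25
tcp_pos: [0.3315, -0.2182, 0.084]
tool_rot: [[-1.0, -0.022, -0.001], [-0.022, 1.0, 0.001], [0.0, 0.001, -1.0]]
wrist_force: [0.1, 0.3, 0.5]
finger_gap: 0.799
gripper_force: 0.0
```

Emit:
drive_tool:
  motion:
    - [[0,0,-0.02],[0,0,0],0.6]
    - [[0,0,-0.04],[0,0,0],1]
    - [[0,0,-0.04],[0,0,0],1]
    - [[0,0,-0.04],[0,0,0],1]
    - [[0,0.035,-0.02],[0,0,0],1]
    - [[0,0.038,0],[0,0,0],1]
    - [[0,0.038,0],[0,0,0],1]
    - [[0,0.038,0],[0,0,0],1]
    - [[0,0,0],[0,0,0],1]

```text
time_s: 13.0
tcp_pos: [0.3269, -0.0644, 0.2443]
tool_rot: [[-1.0, -0.028, -0.001], [-0.028, 1.0, 0.003], [0.001, 0.003, -1.0]]
wrist_force: [0.6, -0.9, -0.9]
finger_gap: 1.003
gripper_force: 0.0
```

```bash
python3 go.py 400 -210 28 54 w
python3 - <<'E'
from h import *
np.set_printoptions(precision=4,suppress=True)
c=cam('top');W=c['W'];im=c['image']
save('t4.png',cv2.resize(im[100:300,150:450],(750,500)))
z=W[...,2];y=W[...,1];x=W[...,0]
reg=(y<-.13)&(y>-.30)&(x>.28)&(x<.57)
hd=reg&(z>.047)&(z<.07);r=cv2.minAreaRect(W[hd][:,:2].astype(np.float32));print('head',r,np.median(z[hd]))
ha=reg&(z>.03)&(z<.046)&(x<W[hd][:,0].min()-.004);r2=cv2.minAreaRect(W[ha][:,:2].astype(np.float32));print('handle',r2,ha.sum(),np.median(z[ha]));print(cv2.boxPoints(r2))
E
```

```text
t 13.0 now mm [326.9041 -64.2511 190.3041] shift [-0.0691 -0.1482  0.1618] F [ 0.6363 -0.8942 -0.932 ] gap 1.002612222295757
turn to (-x,y,-z) of frame [ 0.0028 -0.0007  0.0277] q [-0.4421 -0.0352 -0.5683  1.0395  0.0022 -0.4697]
head ((0.4273469150066376, -0.21222205460071564), (0.08861362189054489, 0.20272928476333618), 88.81983184814453) 0.055745647885550226
handle ((0.31328168511390686, -0.21855051815509796), (0.0205721165984869, 0.016821786761283875), 88.88043212890625) 33 0.03760576301622166
[[ 0.3047 -0.2287]
 [ 0.3215 -0.229 ]
 [ 0.3219 -0.2084]
 [ 0.3051 -0.2081]]
```

View pics/t4.png

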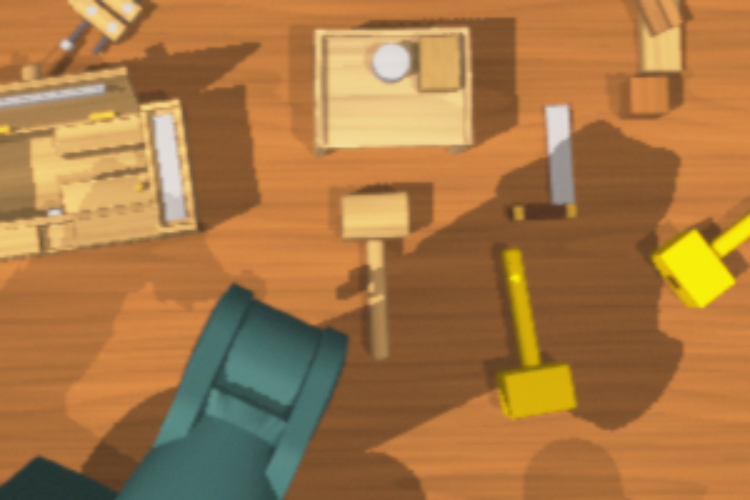

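The mallet is clear of the shelf with its head at (376,215) and its handle pointing toward the robot. The head's front edge puts the origin at x≈0.499, which matches the 0.181 m pull.

```bash
python3 go.py 443 -215.2 28 54 w
python3 - <<'E'
from h import *
c=cam('top');W=c['W'];x,y,z=np.moveaxis(W,-1,0)
hd=(y<-.13)&(y>-.30)&(x>.474)&(x<.54)&(z>.05)&(z<.07)
print('head',cv2.minAreaRect(W[hd][:,:2].astype(np.float32)))
for a,b in((.31,.35),(.37,.41),(.42,.46)):
    m=(y<-.19)&(y>-.25)&(x>a)&(x<b)&(z>.03)&(z<.05); print(a,W[m].mean(0),y[m].min(),y[m].max())
E
```

```text
t 13.05 now mm [327.6952 -66.6174 190.352 ] shift [-0.1112 -0.152   0.1621] F [ 0.0001 -0.4007  0.0459] gap 1.0020930527345322
turn to (-x,y,-z) of frame [ 0.0015 -0.0003  0.0278] q [-0.4469 -0.0335 -0.5666  1.0386  0.0013 -0.4747]
head ((0.501410722732544, -0.21410278975963593), (0.05343025550246239, 0.08992832899093628), 2.506037473678589)
0.31 [ 0.33048629 -0.21880074  0.03887307] -0.229996523544182 -0.20808027980887778
0.37 [ 0.39068252 -0.21663219  0.03927604] -0.22736565117304894 -0.20630163447422653
0.42 [ 0.43911488 -0.21557826  0.03905725] -0.2282360645707516 -0.20359542341402542
```

Emit:
drive_tool:
  motion:
    - [[-0.022,-0.03,0],[0,0,0],1]
    - [[-0.0225,-0.031,0],[0,0,0],1]
    - [[-0.0225,-0.031,0],[0,0,0],1]
    - [[-0.0225,-0.03,0],[0,0,0],1]
    - [[-0.0215,-0.03,0.02],[0,0,0],1]
    - [[0,0,0.035],[0,0,0],1]
    - [[0,0,0.04],[0,0,0],1]
    - [[0,0,0.04],[0,0,0],1]
    - [[0,0,0.0255],[0,0,0],1]
    - [[0,0,0],[0,0,0],1]

```text
time_s: 13.93
tcp_pos: [0.44, -0.2187, 0.0792]
tool_rot: [[-1.0, -0.02, -0.006], [-0.02, 1.0, 0.005], [0.006, 0.006, -1.0]]
wrist_force: [-1.6, 0.7, -0.1]
finger_gap: 1.002
gripper_force: 0.0
```

```bash
python3 go.py 443 -215.2 28 54 w
```

```text
t 13.9333 now mm [ 439.6545 -218.3794   25.2068] shift [-0.0034  0.0031 -0.0028] F [-1.6301  0.7175 -0.0539] gap 1.0021520282228853
turn to (-x,y,-z) of frame [ 0.0056 -0.0064  0.0201] q [-0.6275  0.3963 -0.5283  0.6546  0.0006 -0.6477]
```

Emit:
drive_tool:
  motion:
    - [[0,0,0],[0,0,0],1]
    - [[-0.002,0.002,-0.002],[0,0,-0.005],1]
    - [[0,0,0],[0,0,0],0.2]
    - [[0,0,0],[0,0,0],-0.2]
    - [[0,0,0],[0,0,0],-1]
    - [[0,0,0],[0,0,0],-1]
    - [[0,0,0],[0,0,0],-1]
    - [[0,0,0],[0,0,0],-1]

```text
time_s: 14.6
tcp_pos: [0.4445, -0.2165, 0.0861]
tool_rot: [[-1.0, -0.028, 0.0], [-0.028, 1.0, 0.001], [-0.0, 0.001, -1.0]]
wrist_force: [-2.1, 2.6, 8.2]
finger_gap: 0.269
gripper_force: 60.3
```

Emit:
drive_tool:
  motion:
    - [[0,0,0],[0,0,0],-1]
    - [[0,0,-0.004],[0,0,0],-1]
    - [[0,0,-0.006],[0,0,0],-1]
    - [[0,0,-0.01],[0,0,0],-1]
    - [[0,0,0],[0,0,0],-1]

```text
time_s: 15.02
tcp_pos: [0.4448, -0.2168, 0.1071]
tool_rot: [[-1.0, -0.027, 0.001], [-0.027, 1.0, 0.0], [-0.001, 0.0, -1.0]]
wrist_force: [-0.3, -1.0, -3.6]
finger_gap: 0.27
gripper_force: 59.1
```

```bash
python3 go.py 443 -215.2 28 54 w;  python3 - <<'E'
from h import *
c=cam('top');W=c['W'];x,y,z=np.moveaxis(W,-1,0)
for a,b in((.25,.40),(.47,.54)):
    m=(y<-.15)&(y>-.27)&(x>a)&(x<b)&(z>.03)&(z<.12); print(a,W[m].mean(0),m.sum(),np.percentile(z[m],[10,50,90]),x[m].min(),x[m].max())
E
```

```text
t 15.0167 now mm [ 444.8317 -216.8185   53.0651] shift [0.0018 0.0017 0.0251] F [-0.2974 -0.9637 -3.6172] gap 0.2701219192863796
turn to (-x,y,-z) of frame [0.0004 0.0007 0.0273] q [-0.6188  0.3618 -0.4879  0.7207  0.0008 -0.6461]<stdin>:4: RuntimeWarning: Mean of empty slice.
  ret = um.true_divide(
Traceback (most recent call last):
IndexError: index -1 is out of bounds for axis 0 with size 0
```

Emit:
drive_tool:
  motion:
    - [[0,0,-0.015],[0,0,0],-1]
    - [[0,0,-0.022],[0,0,0],-1]
    - [[0,0,-0.025],[0,0,0],-1]
    - [[0,0,-0.025],[0,0,0],-1]
    - [[0,0,-0.025],[0,0,0],-1]
    - [[0,0,-0.025],[0,0,0],-1]
    - [[0,0,-0.018],[0,0,-0.04],-1]
    - [[0,0,-0.008],[0,0,-0.08],-1]
    - [[0,0,0],[0,0,-0.1],-1]
    - [[0,0,0],[0,0,-0.1],-1]

```text
time_s: 15.9
tcp_pos: [0.4445, -0.2169, 0.2688]
tool_rot: [[-0.939, -0.345, -0.0], [-0.345, 0.939, 0.001], [-0.0, 0.001, -1.0]]
wrist_force: [-0.4, 0.9, -3.6]
finger_gap: 0.273
gripper_force: 59.5
```

Emit:
drive_tool:
  motion:
    - [[0,0,0],[0,0,-0.1],-1]
    - [[0,0,0],[0,0,-0.1],-1]
    - [[0,0,0],[0,0,-0.1],-1]
    - [[0,0,0],[0,0,-0.1],-1]
    - [[0,0,0],[0,0,-0.1],-1]
    - [[0,0,0],[0,0,-0.1],-1]
    - [[0,0,0],[0,0,-0.1],-1]
    - [[0,0,0],[0,0,-0.1],-1]
    - [[0,0,0],[0,0,-0.1],-1]
    - [[0,0,0],[0,0,-0.1],-1]

```text
time_s: 16.73
tcp_pos: [0.4443, -0.2167, 0.2681]
tool_rot: [[-0.217, -0.976, -0.001], [-0.976, 0.217, 0.002], [-0.001, 0.001, -1.0]]
wrist_force: [-0.3, 0.1, -4.0]
finger_gap: 0.268
gripper_force: 59.4
```

Emit:
drive_tool:
  motion:
    - [[0,0,0],[0,0,-0.1],-1]
    - [[0,0,0],[0,0,-0.1],-1]
    - [[0,0,0],[0,0,-0.1],-1]
    - [[0,0,0],[0,0,-0.05],-1]
    - [[0,0,0],[0,0,0],-1]

```text
time_s: 17.15
tcp_pos: [0.4443, -0.2167, 0.2681]
tool_rot: [[0.129, -0.992, -0.001], [-0.992, -0.129, 0.002], [-0.002, 0.001, -1.0]]
wrist_force: [0.1, -0.3, -3.5]
finger_gap: 0.27
gripper_force: 59.5
```

```bash
python3 go.py 20 27.7 270 0
```

```text
t 17.15 now mm [-153.5449 -408.7064  268.14  ] shift [-0.4361 -0.1742 -0.0012] F [ 0.1118 -0.2884 -3.501 ] gap 0.2702001200074939
turn to (-x,y,-z) of frame [0.0021 0.0007 1.5723] q [-0.6191  0.2263 -0.1979  1.1485  0.0007 -2.3188]
```

Emit:
drive_tool:
  motion:
    - [[-0.015,-0.006,0],[0,0,0],-1]
    - [[-0.025,-0.01,0],[0,0,0],-1]
    - [[-0.034,-0.0135,0],[0,0,0],-1]
    - [[-0.035,-0.014,0],[0,0,0],-1]
    - [[-0.035,-0.014,0],[0,0,0],-1]
    - [[-0.035,-0.014,0],[0,0,0],-1]
    - [[-0.035,-0.014,0],[0,0,0],-1]
    - [[-0.035,-0.014,0],[0,0,0],-1]
    - [[-0.035,-0.014,0],[0,0,0],-1]
    - [[-0.035,-0.014,0],[0,0,0],-1]

```text
time_s: 17.98
tcp_pos: [0.5307, 0.1178, 0.2688]
tool_rot: [[0.124, -0.992, -0.001], [-0.992, -0.124, 0.001], [-0.001, 0.0, -1.0]]
wrist_force: [0.9, -0.8, -3.6]
finger_gap: 0.265
gripper_force: 59.5
```

Emit:
drive_tool:
  motion:
    - [[-0.035,-0.014,0],[0,0,0],-1]
    - [[-0.035,-0.014,0],[0,0,0],-1]
    - [[-0.03,-0.011,0],[0,0,0],-1]
    - [[-0.017,-0.007,0],[0,0,0],-1]
    - [[0,0,0],[0,0,0],-1]
    - [[0,0,0],[0,0,0],-1]

```text
time_s: 18.48
tcp_pos: [0.5614, 0.2384, 0.2683]
tool_rot: [[0.126, -0.992, -0.002], [-0.992, -0.126, 0.001], [-0.001, 0.001, -1.0]]
wrist_force: [-0.2, -0.6, -4.2]
finger_gap: 0.27
gripper_force: 59.6
```

```bash
python3 go.py 20 27.7 98.1 0
python3 - <<'E'
from h import *
np.set_printoptions(precision=4,suppress=True)
c=cam('top');W=c['W'];y=.1274
save('t5.png',cv2.resize(c['image'][110:230,90:250],(800,600)))
lx=(W[...,:2]-[.5447,.2082])@[np.cos(y),np.sin(y)];ly=(W[...,:2]-[.5447,.2082])@[-np.sin(y),np.cos(y)];z=W[...,2]
for a,b in((-.15,-.11),(-.09,-.04),(.06,.12)):
    m=(ly>a)&(ly<b)&(z>.19)&(z<.26)&(lx<.07)&(lx>-.06)
    if m.any(): print(a,np.median(lx[m]),lx[m].min(),lx[m].max(),ly[m].min(),ly[m].max(),np.median(z[m]),m.sum())
m=(z>.12)&(z<.23)&(lx>.075)&(abs(ly)<.12); 
for h in(.14,.16,.18,.2):
    k=m&(abs(z-h)<.01); print('flap',h,np.median(lx[k]) if k.any() else None,k.sum())
E
```

```text
t 18.4833 now mm [ 20.4189  27.8789 268.3289] shift [0.0004 0.0002 0.1702] F [-0.2151 -0.6402 -4.2041] gap 0.270230351813252
turn to (-x,y,-z) of frame [ 0.0019 -0.0003  1.5698] q [ 0.2677  0.4223  0.0986  1.2485  0.0012 -1.4295]
-0.15 0.01976113531015157 0.010320200164133805 0.028273167883710974 -0.1123762646809881 -0.11039505133860751 0.21427103271139508 8
-0.09 0.01676423955800308 0.006365723052808353 0.030664818552657572 -0.08961361872184416 -0.04006667590820589 0.2200168077498513 140
flap 0.14 0.09261081758718273 121
flap 0.16 0.09670945477940865 35
flap 0.18 0.10063541792532449 184
flap 0.2 0.10526251426034064 335
```

View pics/t5.png

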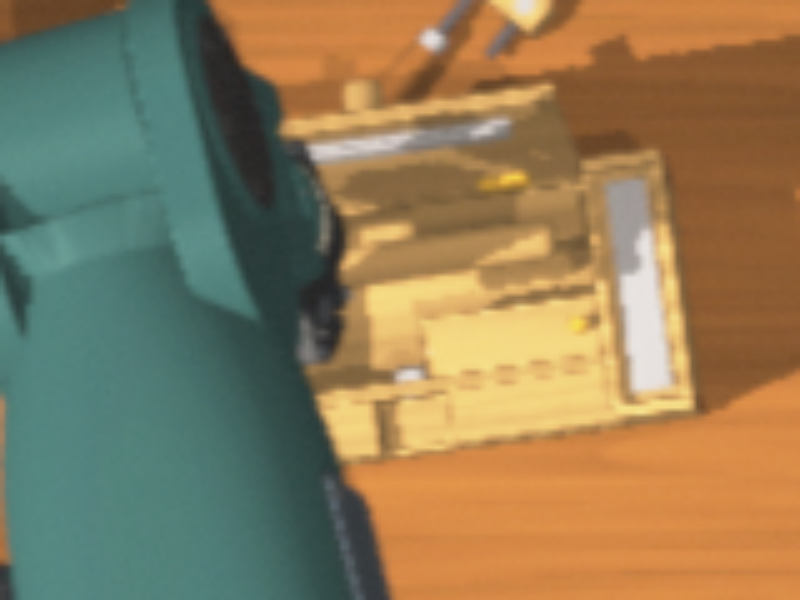

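The handle hangs at chest x≈18–20 with its end at y=−112 (expected −113), directly over the slot, which shows at (480,250). The flap leans well back, so I can lower the mallet.

Emit:
drive_tool:
  motion:
    - [[0,0,0.012],[0,0,0],-1]
    - [[0,0,0.02],[0,0,0],-1]
    - [[0,0,0.022],[0,0,0],-1]
    - [[0,0,0.022],[0,0,0],-1]
    - [[0,0,0.022],[0,0,0],-1]
    - [[0,0,0.018],[0,0,0],-1]
    - [[0,0,0.014],[0,0,0],-1]
    - [[0,0,0.01],[0,0,0],-1]
    - [[0,0,0.01],[0,0,0],-1]
    - [[0,0,0],[0,0,0],-1]

```text
time_s: 19.37
tcp_pos: [0.5609, 0.2371, 0.1178]
tool_rot: [[0.125, -0.992, -0.002], [-0.992, -0.125, 0.001], [-0.001, 0.002, -1.0]]
wrist_force: [-0.6, -0.0, -4.2]
finger_gap: 0.271
gripper_force: 59.5
```

```bash
python3 go.py 20 27.7 98.1 0
```

```text
t 19.3667 now mm [ 19.7522  26.5895 117.7563] shift [-0.0011 -0.0003  0.0197] F [-0.587  -0.0264 -4.2234] gap 0.27147392406829324
turn to (-x,y,-z) of frame [ 0.0025 -0.001   1.5688] q [ 0.2657  0.5151 -0.1731  0.8846  0.0013 -1.4305]
```

Emit:
drive_tool:
  motion:
    - [[-0.001,0,0.007],[0,0,0],-1]
    - [[0,0,0.006],[0,0,0],-1]
    - [[0,0,0.003],[0,0,0],-1]
    - [[0,0,0.002],[0,0,0],-1]
    - [[0,0,0],[0,0,0],-1]

```text
time_s: 19.78
tcp_pos: [0.5612, 0.2389, 0.1009]
tool_rot: [[0.126, -0.992, -0.001], [-0.992, -0.126, 0.001], [-0.001, 0.001, -1.0]]
wrist_force: [0.2, 0.7, -4.2]
finger_gap: 0.272
gripper_force: 59.6
```

Emit:
drive_tool:
  motion:
    - [[0,0,0.001],[0,0,0],-1]
    - [[0,0,0.001],[0,0,0],-1]
    - [[0,0,0],[0,0,0],-1]

```text
time_s: 20.03
tcp_pos: [0.5614, 0.2389, 0.0992]
tool_rot: [[0.126, -0.992, -0.0], [-0.992, -0.126, 0.001], [-0.001, 0.0, -1.0]]
wrist_force: [-0.1, 0.1, -3.5]
finger_gap: 0.27
gripper_force: 59.6
```

Emit:
drive_tool:
  motion:
    - [[0,0,0.001],[0,0,0],-1]
    - [[0,0,0.001],[0,0,0],-1]
    - [[0,0,0],[0,0,0],-1]

```text
time_s: 20.28
tcp_pos: [0.5615, 0.2388, 0.0981]
tool_rot: [[0.126, -0.992, 0.0], [-0.992, -0.126, 0.001], [-0.001, -0.001, -1.0]]
wrist_force: [-3.8, -3.7, 9.8]
finger_gap: 0.27
gripper_force: 61.6
```

Emit:
drive_tool:
  motion:
    - [[0,0,0],[0,0,0],-0.3]
    - [[0,0,0],[0,0,0],-0.1]
    - [[0,0,0],[0,0,0],0]
    - [[0,0,0],[0,0,0],0]
    - [[0,0,0],[0,0,0],0]
    - [[0,0,-0.005],[0,0,0],0]
    - [[0,0,-0.015],[0,0,0],0]
    - [[0,0,-0.02],[0,0,0],0]
    - [[0,0,-0.03],[0,0,0],0]
    - [[0,0,-0.03],[0,0,0],0]

```text
time_s: 21.12
tcp_pos: [0.5609, 0.2386, 0.1983]
tool_rot: [[0.126, -0.992, -0.002], [-0.992, -0.126, 0.001], [-0.001, 0.001, -1.0]]
wrist_force: [0.3, 0.8, 0.2]
finger_gap: 0.5
gripper_force: 0.0
```

Emit:
drive_tool:
  motion:
    - [[0,0,-0.03],[0,0,0],0]
    - [[0,0.02,-0.03],[0,0,0],0]
    - [[0,0.035,-0.01],[0,0,0],0]
    - [[0,0.035,-0.01],[0,0,0],0]
    - [[0,0.035,0],[0,0,0],0]
    - [[0.02,0.03,0],[0,0,0],0]
    - [[0.03,0.02,0],[0,0,0],0]
    - [[0.035,0,0],[0,0,0],0]
    - [[0.035,0,0],[0,0,0],0]
    - [[0.035,0,0],[0,0,0],0]

```text
time_s: 21.95
tcp_pos: [0.4068, 0.0615, 0.2777]
tool_rot: [[0.127, -0.992, 0.001], [-0.992, -0.127, 0.001], [-0.001, -0.001, -1.0]]
wrist_force: [1.5, 0.7, 0.1]
finger_gap: 0.498
gripper_force: 0.0
```

Emit:
drive_tool:
  motion:
    - [[0.035,0,0],[0,0,0],0]
    - [[0.035,0,0],[0,0,0],0]
    - [[0.02,0,0],[0,0,0],0]
    - [[0,0,0],[0,0,0],0]
    - [[0,0,0],[0,0,0],0]

```text
time_s: 22.37
tcp_pos: [0.4187, -0.0273, 0.2771]
tool_rot: [[0.124, -0.992, -0.0], [-0.992, -0.124, 0.001], [-0.001, 0.0, -1.0]]
wrist_force: [1.0, 1.2, 0.4]
finger_gap: 0.5
gripper_force: 0.0
```

Run:
```python
from h import *
np.set_printoptions(precision=4,suppress=True)
c=cam('top');W=c['W'];y=.1274
save('t6.png',cv2.resize(c['image'][110:230,90:250],(800,600)))
lx=(W[...,:2]-[.5447,.2082])@[np.cos(y),np.sin(y)];ly=(W[...,:2]-[.5447,.2082])@[-np.sin(y),np.cos(y)];z=W[...,2]
for a,b,l,h in((-.11,-.06,.04,.062),(-.05,0,.04,.062),(.052,.112,.062,.075)):
    m=(ly>a)&(ly<b)&(z>l)&(z<h)&(lx<.07)&(lx>-.03)
    if m.any(): print(a,np.median(lx[m]),lx[m].min(),lx[m].max(),ly[m].min(),ly[m].max(),np.median(z[m]),m.sum())
for a in(.15,.2):
    k=(abs(z-a)<.01)&(lx>.07)&(abs(ly)<.12); print('flap',a,np.median(lx[k]))
print(observe()['tcp_pos'],observe()['time_s'])
```

```text
-0.11 0.02026885380910113 0.007025915682921712 0.04016497398909197 -0.10971669547682164 -0.060441324607525326 0.04990856186902737 118
-0.05 0.01910517806480802 0.00624340915218933 0.039645762364730316 -0.049992943596538934 -0.00012752472550991924 0.050785241933160905 124
0.052 0.017837101245600964 -0.027469673170875505 0.062265110199536386 0.05265775799847959 0.1119204517425866 0.06754706184654503 436
flap 0.15 0.09408872235302851
flap 0.2 0.10531002042186334
[ 0.4186 -0.0265  0.2771] 22.4167
```

View pics/t6.png

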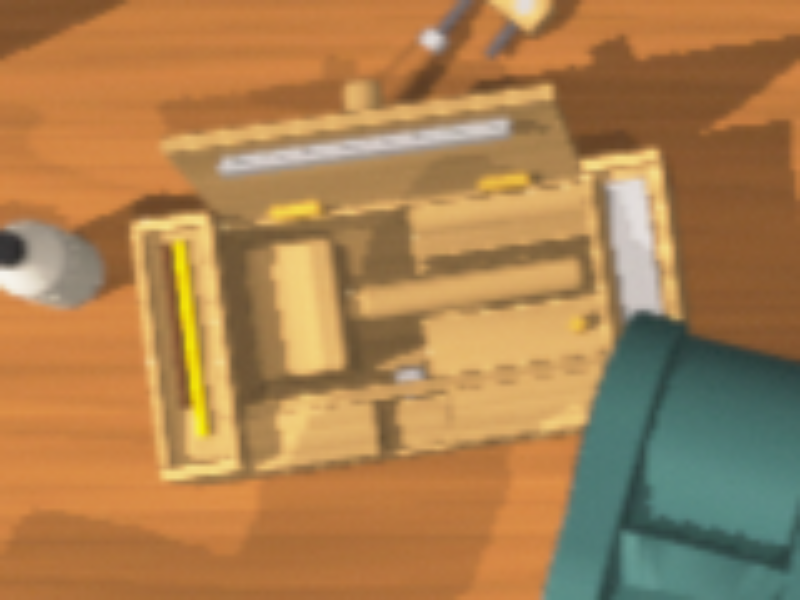

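The mallet lies flat. Its head is in the bay at (305,310) with the top at z≈67.5 (expected 68), and its handle is in the slot at (475,285). The flap is open at about 1.76 rad and the robot is clear.

```bash
python3 -c "
from cell import job_done
print(job_done())"
```

```text
the job is handed in; nothing more can be done
None
```

The job is handed in at about 22 s of robot time: the mallet lies flat in the chest's lower tier with its handle in the slot, the flap is open at about 1.76 rad, and I never went near the glue bottle or try square; no verdict came back.

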